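# Hold the new front against the spice drawer

### The arm

A 7-joint arm with a two-finger parallel gripper is mounted at the origin on the work surface. World frame = base frame: x ahead of the robot, y to its left, z up, the work surface at z = 0. Lengths are in m, angles in rad, forces in N, time in s.
With the tool pointing down it reaches from about 0.425 to 0.875 m from the base axis. Payload 4.7 kg.
Tool frame: the origin (TCP) lies at the very end of the fingers, on their centre line; the grasp point (between the pads) lies 19 mm behind it; z points along the fingers, y is the line along which they close (so a half turn about z gives the same grasp; the last joint's range is limited). The gripper opens to 87 mm and grips with 3 to 60 N. Pads are 19 mm wide; open, the fingers measure 117 mm over their backs; the gripper's body (75 mm by 190 mm) begins 51 mm behind the grasp point.
Start: joints at [-1.32, 0.321, -0.07, 1.45, 0.023, 1.371, -0.057], TCP at [0.153, 0.632, 0.223] pointing down, gripper open.
Joint ranges: [-2.86, 2.86], [-0.3, 2.09], [-1.38, 1.24], [0.06, 2.45], [-1.56, 4.7], [0.09, 2.05], [-2.69, 2.69]. Speed limits (rad/s): [2.57, 2.57, 3.14, 3.14, 3.14, 3.14, 3.14].

### API

Orientations are given as a rotation vector (axis times angle).
In Python, from bench import ctrl, get_image, job gives the robot as it stands.
- The arm moves only by the shell command python3 -m crank 'ROWS' [FORCE]. ROWS is JSON, a list that holds one entry, the list of rows, each a list of 5 numbers: the shift along the tool's x, y, z in mm, then the turn about the tool's z in rad, then the closure, from -1 (fully open) to 1 (shut), so that 0 is half open. A call has 1 to 10 rows; each row shifts and turns the commanded pose from where the row before left it, along the tool's axes as they then stand; what a row does not reach is not made up. A row lasts 1/12 s, in which the tool goes at most 41.7 mm and 7.16 degrees, less where a joint would pass 70% of its speed; a pose out of reach is approached as far as the arm can. A call with a gripper value outside its range is refused whole. The fingers move at their own pace and stop on an object; FORCE is the grip in N (left out, the last holds). Time passes only in rows, so rows that do not move let the fingers close. It gives the time, the measured TCP pose, the force, the opening and the grip force at its end, in the units of the state.
- ctrl.get_state(): the state, without advancing time (a new reading comes with each control period).
- get_image(name): name is "scene" or "side" or "wrist"; returns a dict with "pixels" (420x560x3 uint8, red, green, blue), "fx", "fy", "cx", "cy" (pixels), "T" (4x4, takes a point from camera to world coordinates); the wrist camera has in their place "T_tool_cam" (4x4, takes a point from camera to tool coordinates, whose origin is the TCP and whose axes are the flange's). Camera axes: x right, y down, z forward; pixel columns grow to the right and rows downward; lengths in m; the calibration is good to about 2 mm. A picture is of the moment at which its call begins: read the wrist's pose just before it. There is no depth.
- job.close_job(): hands the job in; it is judged then, once.
The state is a dict: "time": time; "joint_positions": joint angles; "qd": joint speeds; "joint_torque": joint torques, N m; "position": TCP position; "tool_rot": TCP orientation; "ft_force": force on the tool from outside, world axes, zero at the start; "torque": the same for the moment, N m; "grip_width": opening from 0.0 (shut) to 1.0 (fully open); "grip_force": force on a finger pad.
Only numpy, scipy, OpenCV 4.12 (cv2) and the standard library are available. Lean on these libraries where they do the work, as an engineer would, in place of code of your own. Each camera call takes 0.05 s, during which the arm holds its last target. There are 200 camera calls.

### The job

The small spice drawer is loaded but has no front yet: take the loose olive-wood front by its pull, stand it upright, centred and square against the bare face of the open drawer, and gently push the drawer fully shut with it, onto the spring cushion inside. Finish while still holding the front by its pull and pressing it on with a steady 10 newtons, so that someone can drive the screws; do not let go. Leave the jar, the scraper and the roller where they are.

Things in the scene. Friction and masses are not known exactly. Their poses are not given: they have to be found in the camera images.
- chest: Blue spice chest fixed to the counter, 180 deep (x) by 150 wide (y) by 80 high, open at its front, which faces its own -x. Origin: centre of its underside, on the counter. One drawer slides out of it along the chest's -x.
- drawer (a joint): How far the plywood drawer is pulled out, m: 0 = shut (resting on the cushion), grows as it comes out towards the chest's -x, up to 0.09. About 1.5 N moves it; it stays where it is left. It starts 0.04 to 0.07 open.
- cushion (a joint): How far the spring cushion behind the drawer is pressed in, m: 0 = relaxed, at most 0.018. Its spring gives 1.2 N per mm, so 10 N presses it in 8.3 mm. While it is pressed the whole drawer stands that much deeper in the chest.
- drawer_face (a point): Centre of the drawer's bare front face (112 wide, 56 high, from 10 to 66 mm above the counter), moving with the drawer; axes as the chest's, the face looks to -x. With drawer and cushion both at 0 it lies 110 mm from the chest's origin along the chest's -x, 38 mm above the counter, 20 mm proud of the chest's body.
- front: Loose olive-wood drawer front standing upright on the counter, 24 thick (x) by 130 wide (y) by 76 high, 0.2 to 0.3 kg. Origin: centre of its underside, under the panel. Its pull is on the -x side; its flat back is the +x side.
- front_back (a point): Centre of the flat back of the front: 12 mm along the front's +x from its origin and 38 mm up. It belongs on drawer_face, with the front standing on the counter.
- front_pull (a point): Grip point in the dark wooden pull of the front: 37 mm along the front's -x from its origin and 50 mm up. The pull is a block 20 wide (y), 28 high (36 to 64 mm up), sticking out 40 mm from the panel; pinch it across y from above.
- jar: White ceramic pie-weight jar with a wooden lid, 88 across, 127 high, standing on the counter; bystander. Origin: centre of its underside.
- scraper: Steel bench scraper, 110 by 150 blade with a dark wooden handle along its y on the -x edge, lying flat, 20 high; bystander. Origin: under the blade's centre.
- roller: Green silicone mat roller between two square black end plates, 172 long (y), 50 high; bystander. Origin: centre of its underside.
Not all that is in view belongs to the job. What is shaped like the front but red is not meant.

How it is judged:
By the outcome, as a careful person would: the job done as asked, in the order asked, and still so for the second after the job is handed in, while the arm keeps its last pose, push and grip.
It also fails if it takes over 58 s, if anything falls off the work surface, if the arm or the gripper's body presses on something with over 40 N, if the wrist force passes 120 N, or if a joint passes its speed limit or range.

## Working session

There is one attempt and no reset: what is moved stays moved. The work goes in short steps, Python scripts to look and compute and a shell command to move; the robot and the scene stay as the last step left them, time stands still between calls to the robot, and variables do not carry over. Pictures are saved under pics/ and viewed, at most 10 in all, crops included, and the job is handed in when it is done.

```bash
ls; mkdir -p pics; python3 - <<'E'
from bench import ctrl,get_image
import cv2,numpy as np
s=ctrl.get_state();print(s)
for n in("scene","side"):
    im=get_image(n);cv2.imwrite(f"pics/{n}0.png",im["pixels"][:,:,::-1]);print(n,im["fx"],im["fy"],im["cx"],im["cy"],np.round(im["T"],4).tolist())
print(get_image("wrist")["T_tool_cam"])
E
```

```text
pics
{'time': 0.0, 'joint_positions': array([-1.31992377,  0.32182758, -0.07010166,  1.45165559,  0.02261231,
        1.37082009, -0.05695889]), 'qd': array([-5.51224503e-04, -1.94255261e-03, -3.61494438e-05,  3.27214528e-04,
        7.53326826e-05, -1.88991330e-03,  1.75539679e-03]), 'joint_torque': array([ 2.49964833e-04, -4.91278660e+01, -4.03638314e-01, -3.12526023e+01,
       -6.38427841e-02,  4.36007779e-02,  1.70398771e-04]), 'position': array([0.15238116, 0.63131582, 0.22146843]), 'tool_rot': array([-3.71054669e-01, -3.11947866e+00,  3.01473833e-03]), 'ft_force': array([ 0.21863973, -0.26141104, -0.21763649]), 'torque': array([ 0.03853949, -0.02757873,  0.01479954]), 'grip_force': 0.0, 'grip_width': 1.002186143291169}
scene 458.0667659468891 458.0667659468891 273.16863815935886 205.60699301304047 [[0.6743, 0.5941, -0.4387, 1.0946], [0.7385, -0.5414, 0.4019, -0.4719], [0.0012, -0.595, -0.8038, 1.073], [0.0, 0.0, 0.0, 1.0]]
side 409.290240996207 409.290240996207 275.9819250203235 201.39192320796957 [[0.7122, -0.537, 0.4521, 0.0212], [-0.7019, -0.5339, 0.4714, -0.5135], [-0.0117, -0.6531, -0.7572, 0.919], [0.0, 0.0, 0.0, 1.0]]
[[ 4.26369586e-04 -9.57808468e-01 -2.87406954e-01  7.87238220e-02]
 [ 9.99999728e-01  5.81268619e-04 -4.53623454e-04  1.41284102e-04]
 [ 6.01545029e-04 -2.87406682e-01  9.57808455e-01 -1.62768010e-01]
 [ 0.00000000e+00  0.00000000e+00  0.00000000e+00  1.00000000e+00]]
```

View pics/scene0.png

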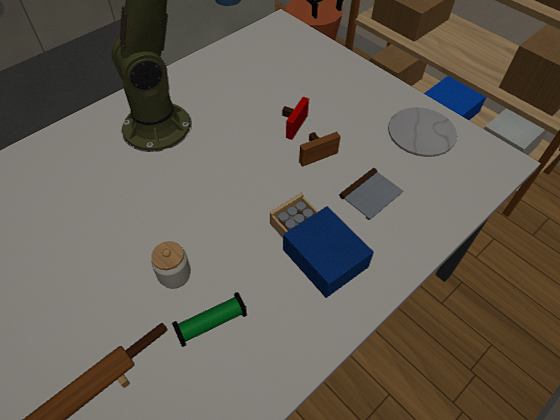

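View pics/side0.png

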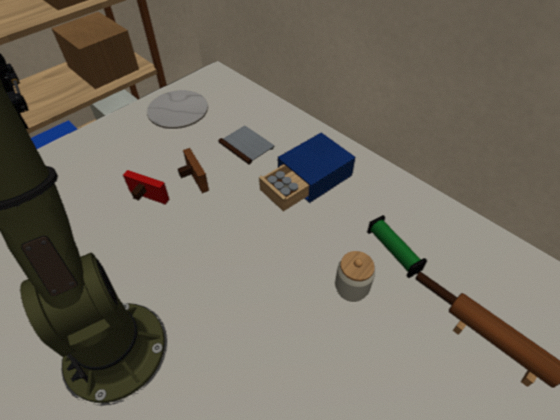

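The front candidates are the brown panel at scene (320,148) / side (196,170) and the red panel at scene (297,118) / side (147,186), which is the decoy. The brown rolling pin at (90,380) is not relevant. The chest is at scene (327,250) with the drawer at (295,213). I choose the brown panel and will check it in a close crop.

```bash
python3 - <<'E'
import cv2,numpy as np
a=cv2.imread("pics/scene0.png");b=cv2.imread("pics/side0.png")
z=lambda i,x,y,w,h,k:cv2.resize(i[y:y+h,x:x+w],None,fx=k,fy=k,interpolation=cv2.INTER_CUBIC)
m=np.vstack([np.hstack([z(a,290,120,60,50,5),z(a,262,190,120,110,2.5)[:250,:300]]),np.hstack([z(b,170,140,60,60,5),z(b,250,125,120,95,2.5),][:1]) if 0 else np.hstack([z(b,170,140,60,60,5),np.vstack([z(b,250,125,120,95,2.5),np.zeros((300-238,300,3),np.uint8)])])])
cv2.imwrite("pics/crop0.png",m);print(m.shape)
E
```

```text
(550, 600, 3)
```

View pics/crop0.png

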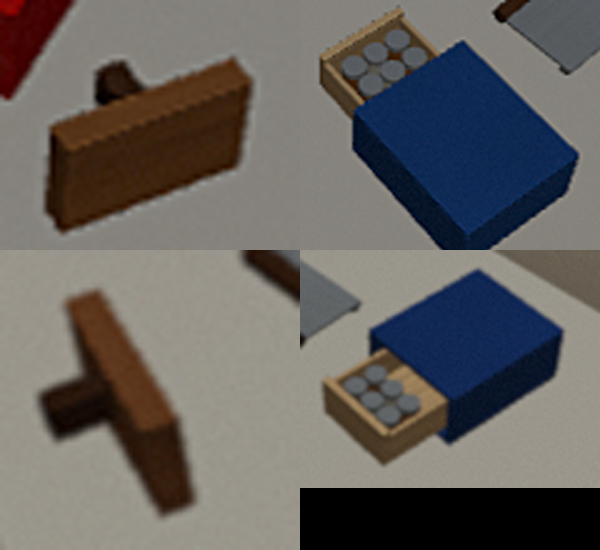

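```bash
cat > fit.py <<'E'
import numpy as np
from scipy.optimize import least_squares
K=dict(scene=(458.067,273.169,205.607,np.array([[0.6743,0.5941,-0.4387,1.0946],[0.7385,-0.5414,0.4019,-0.4719],[0.0012,-0.595,-0.8038,1.073],[0,0,0,1]])),
 side=(409.29,275.982,201.392,np.array([[0.7122,-0.537,0.4521,0.0212],[-0.7019,-0.5339,0.4714,-0.5135],[-0.0117,-0.6531,-0.7572,0.919],[0,0,0,1]])))
def proj(c,P):
    f,cx,cy,T=K[c];p=(np.asarray(P)-T[:3,3])@T[:3,:3];return np.c_[f*p[:,0]/p[:,2]+cx,f*p[:,1]/p[:,2]+cy]
def pose(p,L):
    c,s=np.cos(p[2]),np.sin(p[2]);L=np.asarray(L,float);return np.c_[p[0]+c*L[:,0]-s*L[:,1],p[1]+s*L[:,0]+c*L[:,1],L[:,2]]
E
cat > a.py <<'E'
from fit import *
def un(m,mo,o,k):return (np.array(m,float)-mo+.5)/k-.5+o
x,y,z=.012,.065,.076
FA=[(-x,-y,z),(-x,y,z),(x,y,z),(x,-y,z),(x,-y,0),(x,y,0),(-x,-y,0)];ua=un([(50,128),(236,58),(252,80),(64,150),(64,231),(240,166),(46,212)],(0,0),(290,120),5)
FB=[(-x,y,z),(x,y,z),(x,-y,z),(-x,-y,z),(x,-y,0),(-x,-y,0)];ub=un([(67,300),(100,291),(178,420),(138,432),(193,502),(162,515)],(0,250),(170,140),5)
r=lambda p:np.r_[(proj('scene',pose(p,FA))-ua).ravel(),(proj('side',pose(p,FB))-ub).ravel()]
best=min((least_squares(r,[.5,.2,t],loss='soft_l1') for t in(-.5,.5,-1.5)),key=lambda s:s.cost)
print('front',best.x,np.round(r(best.x),1))
X,Y,Z=.09,.075,.08
CA=[(-X,-Y,Z),(-X,Y,Z),(X,Y,Z),(X,-Y,Z),(-X,-Y,0),(X,Y,0)];va=un([(354,110),(462,42),(578,155),(467,235),(354,150),(568,193)],(300,0),(262,190),2.5)
CB=[(-X,Y,Z),(X,Y,Z),(X,-Y,Z),(-X,-Y,Z),(-X,-Y,0),(X,-Y,0)];vb=un([(370,332),(478,270),(563,332),(448,402),(449,443),(557,377)],(300,250),(250,125),2.5)
DA=lambda d:[(-.11-d,-.056,.066),(-.11-d,.056,.066),(-.11-d,-.056,.01)];da=un([(320,58),(400,10),(322,82)],(300,0),(262,190),2.5)
DB=lambda d:[(-.11-d,.056,.066),(-.11-d,-.056,.066),(-.11-d,-.056,.01)];db=un([(325,380),(384,433),(384,463)],(300,250),(250,125),2.5)
def q(p):return np.r_[(proj('scene',pose(p,CA+DA(p[3])))-np.r_[va,da]).ravel(),(proj('side',pose(p,CB+DB(p[3])))-np.r_[vb,db]).ravel()]
c=min((least_squares(q,[.7,.1,t,.05],loss='soft_l1') for t in(-.5,.5,-1.5)),key=lambda s:s.cost)
print('chest',c.x,np.round(q(c.x),1))
f=best.x;print('pull',pose(f,[(-.037,0,.05)]),'face',pose(c.x,[(-.11-c.x[3],0,.038)]))
# bystanders rough: ground-plane of pixels
def gnd(cam,u,v,zz=0):
    ff,cx,cy,T=K[cam];d=T[:3,:3]@np.array([(u-cx)/ff,(v-cy)/ff,1]);return T[:3,3]+d*(zz-T[2,3])/d[2]
print('scraper',gnd('scene',359,184),gnd('scene',403,190),gnd('scene',368,217),gnd('scene',342,195),'red',gnd('scene',292,136),gnd('scene',308,101,.076))
E
python3 a.py
```

```text
front [ 0.46332449  0.29903421 -0.28439625] [-0.2 -1.1 -0.2 -0.5  0.7  0.1  0.8 -0.2 -0.5  0.5  0.2  0.  -0.6 -0.9
 -0.6 -0.2  0.2 -0.9  0.4 -0.5  0.6  0.   0.9  0.8 -0.3  1. ]
chest [ 0.73147061  0.04908811 -0.10061667  0.06214045] [-0.5 -0.7  0.5 -1.3  0.8 -0.2 -0.1 -0.  -1.1 -0.6 -0.5  0.1  0.2 -1.
  0.4 -1.2 -0.6  1.1 -0.5 -1.1  0.5 -1.1  0.9 -0.8  1.9 -0.8  0.1  1.4
 -0.1  0.  -0.3 -1.   0.6  0.2  0.5  1. ]
pull [[0.42781073 0.30941559 0.05      ]] face [[0.56020077 0.0663791  0.038     ]]
scraper [0.6236537  0.31096632 0.        ] [0.72767054 0.39076241 0.        ] [0.72179758 0.23786726 0.        ] [0.61758462 0.24186483 0.        ] red [0.34060722 0.30205593 0.        ] [0.31366896 0.39650432 0.076     ]
```

Crop confirms it: brown panel with a dark pull on its far side, flat back facing the scene camera, with the drawer about 62 mm open. Now the approach.

```bash
cat > go.py <<'E'
# usage: go.py x y z yawFront -> tool-frame delta (mm) after turning, and turn
import sys,numpy as np
from scipy.spatial.transform import Rotation as R
from bench import ctrl
s=ctrl.get_state();M=R.from_rotvec(s['tool_rot']).as_matrix()
x,y,z,w=map(float,sys.argv[1:5])
yaw=np.arctan2(M[1,1],M[0,1])-np.pi/2   # front yaw that tool matches
D=np.array([x,y,z])-s['position'];c,t=np.cos(w),np.sin(w)
print('pos',s['position'].round(4),'tilt z',M[:,2].round(4),'yaw',yaw.round(4),'turn',round(yaw-w,4))
print('before-turn delta',(M.T@D*1e3).round(1),'after-turn',(-1e3*(c*D[0]+t*D[1])).round(1),(1e3*(-t*D[0]+c*D[1])).round(1),(-1e3*D[2]).round(1))
print('F',s['ft_force'].round(2),'grip',s['grip_width'],s['grip_force'],'t',s['time'])
E
python3 go.py .428 .309 .16 -.284
```

```text
pos [0.1524 0.6315 0.2217] tilt z [-3.0e-04 -1.4e-03 -1.0e+00] yaw -0.2367 turn 0.0473
before-turn delta [-343.5 -248.7   62.1] after-turn -354.9 -232.3 61.7
F [ 0.29  0.21 -0.52] grip 1.004410279305971 0.0 t 0.15
```

```bash
python3 -m crank '[[[0,0,0,0.047,-1],[-30,-19.5,4,0,-1],[-30,-19.5,4,0,-1],[-30,-19.5,4,0,-1],[-30,-19.5,4,0,-1],[-30,-19.5,4,0,-1],[-30,-19.5,4,0,-1],[-30,-19.5,4,0,-1],[-30,-19.5,4,0,-1],[-30,-19.5,4,0,-1]]]' 40
python3 go.py .428 .309 .16 -.284
```

```text
time: 0.98
position: [0.3633, 0.3862, 0.1863]
tool_rot: [-0.444, -3.11, -0.0]
ft_force: [0.6, 1.4, 0.7]
grip_width: 1.001
grip_force: 0.0
pos [0.3633 0.3862 0.1863] tilt z [-1.e-04  1.e-04 -1.e+00] yaw -0.2837 turn 0.0003
before-turn delta [-83.7 -56.   26.3] after-turn -83.7 -56.0 26.3
F [0.64 1.39 0.68] grip 1.0009932441454477 0.0 t 0.9833
```

```bash
python3 -m crank '[[[-28,-18.5,8,0,-1],[-28,-18.5,8,0,-1],[-28,-19,8,0,-1],[0,0,0,0,-1],[0,0,0,0,-1],[0,0,0,0,-1]]]' 
python3 go.py .428 .309 .031 -.284
python3 - <<'E'
from bench import ctrl,get_image
import cv2,numpy as np
s=ctrl.get_state();im=get_image("wrist");cv2.imwrite("pics/w1.png",im["pixels"][:,:,::-1])
np.savez("w1.npz",p=s['position'],r=s['tool_rot'],T=im['T_tool_cam'],k=[im[c] for c in('fx','cx','cy')]);print([im[c] for c in('fx','cx','cy')])
E
```

```text
time: 1.48
position: [0.427, 0.3111, 0.1625]
tool_rot: [-0.444, -3.109, -0.001]
ft_force: [0.3, 0.7, -0.7]
grip_width: 1.001
grip_force: 0.0
pos [0.427  0.3111 0.1625] tilt z [-7.e-04  5.e-04 -1.e+00] yaw -0.2837 turn 0.0003
before-turn delta [ -1.6  -1.7 131.5] after-turn -1.5 -1.7 131.5
F [ 0.28  0.7  -0.66] grip 1.0010494612406864 0.0 t 1.4833
[366.43110174501106, 274.06910378932037, 210.28699182016604]
```

View pics/w1.png

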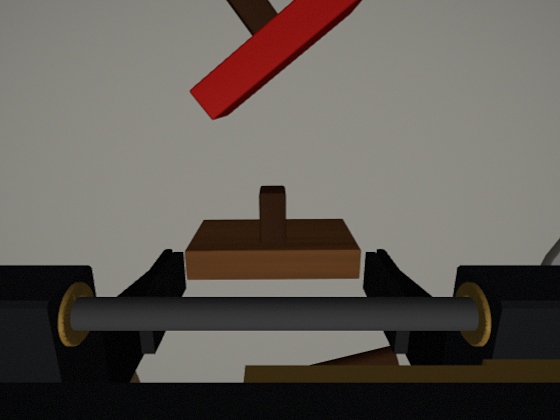

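The view shows the brown front with its top face at (187,250)–(360,277), and the pull at (260–286,187–242). It is nearly aligned with the tool. I'll refine the pose from these corners.

```bash
cat > b.py <<'E'
from fit import *
from scipy.spatial.transform import Rotation as R
d=np.load("w1.npz");M=np.eye(4);M[:3,:3]=R.from_rotvec(d['r']).as_matrix();M[:3,3]=d['p']
K['w']=(*d['k'],M@d['T'])
x,y,z=.012,.065,.076
L=[(-x,-y,z),(-x,y,z),(x,-y,z),(x,y,z),(-x,-y,0),(-x,y,0),(-.052,-.01,.064),(-.052,.01,.064)]
u=np.array([(187,250),(358.5,250),(187,278.5),(360,277.5),(203,220),(344,219.5),(260.5,193),(286,193)])
r=lambda p:(proj('w',pose(p,L))-u).ravel()
s=least_squares(r,[.463,.299,-.284],loss='soft_l1');print(s.x,np.round(r(s.x),1),pose(s.x,[(-.037,0,.05)]))
E
python3 b.py
```

```text
[ 0.46371057  0.29991928 -0.2816697 ] [-2.2  0.   3.4 -0.2  0.1  1.1 -0.2  1.9  0.8 -1.8 -0.8 -1.5 -0.8  0.
  0.9  0. ] [[0.42816864 0.3102038  0.05      ]]
```

```bash
python3 -m crank '[[[-1.3,-0.7,30,0,-1],[0,0,30,0,-1],[0,0,30,0,-1],[0,0,25,0,-1],[0,0,16,0,-1],[0,0,0,0,-1],[0,0,0,0,0.3],[0,0,0,0,1],[0,0,0,0,1],[0,0,0,0,1]]]' 40
python3 -m crank '[[[0,0,0,0,1],[0,0,0,0,1],[0,0,0,0,1]]]' 40
python3 go.py .428 .310 .031 -.284
```

```text
time: 2.37
position: [0.4294, 0.3106, 0.0332]
tool_rot: [0.443, 3.108, 0.004]
ft_force: [-0.2, 0.5, -0.5]
grip_width: 0.779
grip_force: 0.0
time: 2.62
position: [0.4288, 0.3096, 0.032]
tool_rot: [0.444, 3.11, 0.001]
ft_force: [0.8, -0.3, -0.5]
grip_width: 0.553
grip_force: 0.0
pos [0.4288 0.3096 0.032 ] tilt z [ 5.e-04  6.e-04 -1.e+00] yaw -0.2839 turn 0.0001
before-turn delta [0.9 0.1 1. ] after-turn 0.9 0.1 1.0
F [ 0.81 -0.29 -0.47] grip 0.5527663118224295 0.0 t 2.6167
```

```bash
python3 -m crank '[[[0,0,0,0,1],[0,0,0,0,1],[0,0,0,0,1],[0,0,0,0,1],[0,0,0,0,1],[0,0,0,0,1],[0,0,0,0,1],[0,0,0,0,1]]]' 40
python3 go.py .428 .310 .031 -.284
```

```text
time: 3.28
position: [0.4286, 0.3094, 0.0315]
tool_rot: [0.444, 3.11, -0.0]
ft_force: [-0.2, -0.2, 0.1]
grip_width: 0.23
grip_force: 40.0
pos [0.4286 0.3094 0.0315] tilt z [ 0. -0. -1.] yaw -0.2838 turn 0.0002
before-turn delta [0.7 0.4 0.5] after-turn 0.7 0.4 0.5
F [-0.23 -0.25  0.14] grip 0.2302296538219443 39.997509475797415 t 3.2833
```

```bash
python3 -m crank '[[[0,0,-5,0,1],[0,0,-10,0,1],[0,0,-10,-0.06,1],[0,0,0,-0.06,1],[0,0,0,-0.063,1],[0,0,0,0,1],[0,0,0,0,1]]]' 40
python3 go.py .462 .0763 .051 -.1006
```

```text
time: 3.87
position: [0.4286, 0.3095, 0.0571]
tool_rot: [0.161, 3.137, 0.001]
ft_force: [-0.8, -0.3, -2.5]
grip_width: 0.226
grip_force: 40.0
pos [0.4286 0.3095 0.0571] tilt z [ 2.e-04  4.e-04 -1.e+00] yaw -0.1026 turn -0.002
before-turn delta [ -57.1 -228.6    6. ] after-turn -56.6 -228.7 6.1
F [-0.8  -0.29 -2.54] grip 0.22632471438643362 39.9971292167902 t 3.8667
```

```bash
python3 -m crank '[[[-7,-20,0,0,1],[-7,-30,0,0,1],[-7,-30,0,0,1],[-7,-30,0,0,1],[-7,-30,0,0,1],[-7,-30,0,0,1],[-7,-30,0,0,1],[-7,-28.5,0,0,1],[0,0,0,-0.002,1],[0,0,0,0,1]]]' 40
python3 -m crank '[[[0,0,0,0,1],[0,0,0,0,1],[0,0,0,0,1]]]' 40
python3 go.py .462 .0763 .031 -.1006
python3 - <<'E'
from bench import ctrl,get_image
import cv2,numpy as np
s=ctrl.get_state();im=get_image("wrist");cv2.imwrite("pics/w2.png",im["pixels"][:,:,::-1])
np.savez("w2.npz",p=s['position'],r=s['tool_rot'],T=im['T_tool_cam'],k=[im[c] for c in('fx','cx','cy')])
a=get_image("scene")["pixels"][:,:,::-1];b=get_image("side")["pixels"][:,:,::-1]
cv2.imwrite("pics/scene2.png",a);cv2.imwrite("pics/side2.png",b)
z=lambda i,x,y,w,h,k:cv2.resize(i[y:y+h,x:x+w],None,fx=k,fy=k,interpolation=cv2.INTER_CUBIC)
cv2.imwrite("pics/c2.png",np.hstack([z(a,240,160,100,140,4),z(b,220,120,100,140,4)]))
E
```

```text
time: 4.7
position: [0.4615, 0.0747, 0.0568]
tool_rot: [0.164, 3.137, 0.0]
ft_force: [-0.1, 0.7, -1.4]
grip_width: 0.224
grip_force: 40.0
time: 4.95
position: [0.4611, 0.0778, 0.0565]
tool_rot: [-0.152, -3.138, -0.0]
ft_force: [0.4, -0.6, -2.5]
grip_width: 0.225
grip_force: 40.0
pos [0.4611 0.0778 0.0565] tilt z [-1.e-04  3.e-04 -1.e+00] yaw -0.0968 turn 0.0038
before-turn delta [-1.  -1.5 25.5] after-turn -1.0 -1.4 25.5
F [ 0.37 -0.55 -2.52] grip 0.22475674196988493 39.99741819687188 t 4.95
```

View pics/c2.png

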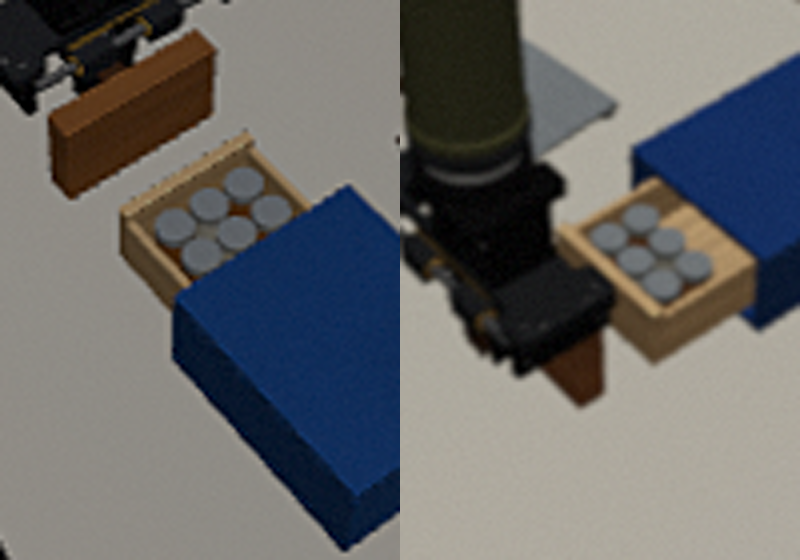

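View pics/w2.png

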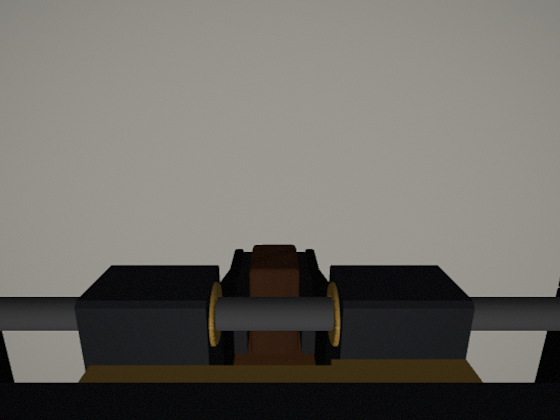

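Scene crop shows the front held upright and parallel to the drawer face, with its top from (50,118) to (200,32) and the drawer's top edge from (121,212) to (245,134). In the wrist view the pull is centred at (274,250) and held between the pads. I'll fit the front and drawer together for their relative pose.

```bash
cat > c.py <<'E'
from fit import *
def un(m,o):return (np.array(m,float)+.5)/4-.5+np.array(o)
S=(240,160);D=(120,120)
x,y,z=.012,.065,.076
FA=[(-x,-y,z),(-x,y,z),(x,y,z),(x,-y,z),(x,-y,0),(x,y,0),(-x,-y,0)];ua=un([(50,118),(200,32),(215,48),(66,138),(72,198),(212,112),(52,180)],S)
FB=[(x,-y,0),(-x,-y,0)];ub=un([(603,391),(583,406)],D)
X,Y,Z=.09,.075,.08
CA=[(-X,-Y,Z),(-X,Y,Z),(X,-Y,Z),(-X,-Y,0),(X,-Y,0)];va=un([(174,298),(348,186),(351,495),(174,358),(345,548)],S)
CB=[(-X,Y,Z),(-X,-Y,Z),(-X,-Y,0)];vb=un([(632,150),(758,258),(760,328)],D)
E=lambda d:[(-.11-d,-.056,.066),(-.11-d,.056,.066),(-.11-d,-.056,.01)];da=un([(121,212),(245,134),(122,252)],S)
G=lambda d:[(-.11-d,.056,.066),(-.11-d,-.056,.066),(-.11-d,-.056,.01)];db=un([(560,230),(657,320),(655,362)],D)
up=lambda P,h:P+[0,0,h]
r=lambda p:np.r_[(proj('scene',up(pose(p,FA),p[3]))-ua).ravel(),(proj('side',up(pose(p,FB),p[3]))-ub).ravel()]
q=lambda p:np.r_[(proj('scene',pose(p,CA+E(p[3])))-np.r_[va,da]).ravel(),(proj('side',pose(p,CB+G(p[3])))-np.r_[vb,db]).ravel()]
f=least_squares(r,[.5,.07,-.1,.02],loss='soft_l1');c=least_squares(q,[.73,.05,-.1,.06],loss='soft_l1')
for n,s,g in(('front',f,r),('chest',c,q)):print(n,s.x.round(4),np.sqrt(np.mean(g(s.x)**2)).round(2),np.sqrt(np.diag(np.linalg.inv(s.jac.T@s.jac))*.4).round(4))
w=c.x[2];b=pose(f.x,[(.012,0,.038)])[0]-pose(c.x,[(-.11-c.x[3],0,.038)])[0]
print('back rel face, chest axes mm',1e3*(np.cos(w)*b[0]+np.sin(w)*b[1]),1e3*(-np.sin(w)*b[0]+np.cos(w)*b[1]),'dyaw',f.x[2]-w,'face',pose(c.x,[(-.11-c.x[3],0,.038)]))
E
python3 c.py; python3 go.py .462 .0763 .031 -.1006
```

```text
front [ 0.4984  0.0745 -0.0833  0.0249] 0.78 [0.0013 0.0012 0.0151 0.0019]
chest [ 0.7316  0.0496 -0.0945  0.0631] 0.87 [0.0009 0.0009 0.006  0.0013]
back rel face, chest axes mm -49.45343819953206 2.87445192606339 dyaw 0.011245376965570764 face [[0.55927014 0.0659447  0.038     ]]
pos [0.4612 0.0773 0.0565] tilt z [-1.e-04  1.e-04 -1.e+00] yaw -0.0974 turn 0.0032
before-turn delta [-0.9 -0.9 25.5] after-turn -0.9 -0.9 25.5
F [ 0.33 -0.2  -0.83] grip 0.22805529868649155 39.99736678786576 t 5.1
```

```bash
python3 -m crank '[[[-10,-2,10,0,1],[-10,0,10,0,1],[-5,0,3,0,1],[0,0,0.7,0,1],[0,0,0.7,0,1],[0,0,0,0,1],[0,0,0,0,1],[0,0,0,0,1]]]' 40
python3 go.py .4865 .073 .031 -.098
python3 - <<'E'
from bench import get_image
import cv2,numpy as np
a=get_image("scene")["pixels"][:,:,::-1];b=get_image("side")["pixels"][:,:,::-1]
cv2.imwrite("pics/scene3.png",a);cv2.imwrite("pics/side3.png",b)
z=lambda i,x,y,w,h,k:cv2.resize(i[y:y+h,x:x+w],None,fx=k,fy=k,interpolation=cv2.INTER_CUBIC)
cv2.imwrite("pics/c3.png",z(a,240,160,130,95,6))
E
```

```text
time: 5.77
position: [0.4859, 0.0723, 0.0325]
tool_rot: [0.155, 3.137, 0.001]
ft_force: [0.0, 0.7, -1.5]
grip_width: 0.224
grip_force: 40.0
pos [0.4859 0.0723 0.0325] tilt z [ 4.e-04  5.e-04 -1.e+00] yaw -0.0985 turn -0.0005
before-turn delta [-0.5  0.8  1.5] after-turn -0.5 0.8 1.5
F [ 0.    0.68 -1.45] grip 0.2239151992256523 39.997408892959356 t 5.7667
```

View pics/c3.png

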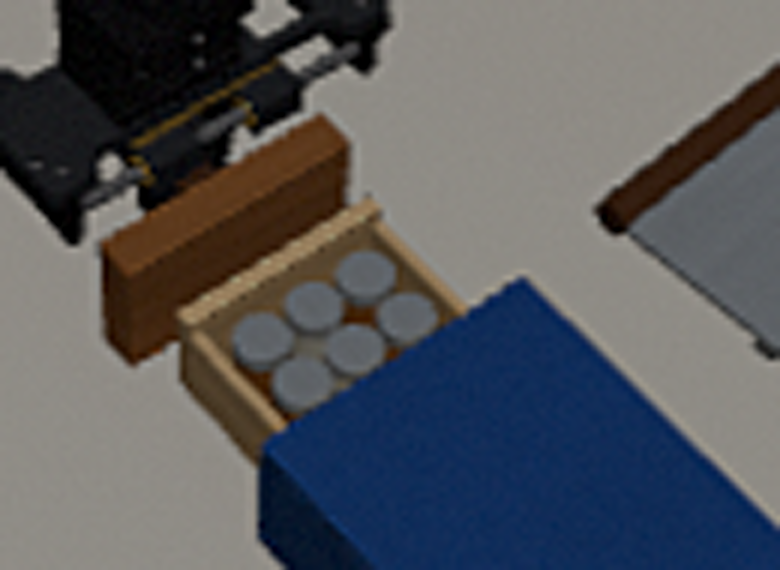

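The front is down by the drawer: its top edge runs (124,272)–(350,140) and the drawer face's top runs (178,316)–(370,200). I'll check how well they are centred.

```bash
python3 - <<'E'
from fit import *
un=lambda m:(np.array(m,float)+.5)/6-.5+np.array((240,160))
x,y,z=.012,.065,.076
FA=[(-x,-y,z),(-x,y,z),(x,y,z),(x,-y,z),(x,-y,0),(-x,-y,0)];ua=un([(102,245),(322,115),(350,140),(124,272),(133,364),(106,340)])
E=lambda d:[(-.11-d,-.056,.066),(-.11-d,.056,.066),(-.11-d,-.056,.01),(-.09,-.075,.08),(-.09,.075,.08),(-.09,-.075,0)];da=un([(178,316),(370,200),(182,380),(262,440),(520,278),(262,540)])
r=lambda p:(proj('scene',pose(p,FA)+[0,0,.001])-ua).ravel()
q=lambda p:(proj('scene',pose(p,E(p[3])))-da).ravel()
f=least_squares(r,[.5,.07,-.1]);c=least_squares(q,[.73,.05,-.1,.06])
print(f.x,r(f.x).round(1));print(c.x,q(c.x).round(1))
w=c.x[2];b=pose(f.x,[(.012,0,.038)])[0]-pose(c.x,[(-.11-c.x[3],0,.038)])[0]
for w in(w,-.098):print(1e3*(np.cos(w)*b[0]+np.sin(w)*b[1]),1e3*(-np.sin(w)*b[0]+np.cos(w)*b[1]))
E
```

```text
[ 0.52274503  0.06815762 -0.09752622] [-0.7 -0.7  0.  -0.9  0.6  0.2  0.8  0.5 -0.2  1.1 -0.6 -0.4]
[ 0.73247738  0.0497223  -0.09067051  0.0640967 ] [ 0.2 -0.3  0.2 -0.6 -0.4  0.7 -0.1  0.6  0.7 -0.6 -0.7 -0. ]
-24.443648295880536 -0.713171677258825
-24.437764589040388 -0.8923103409639599
```

```bash
python3 -m crank '[[[0,1,0.5,-0.002,1],[0,0,0.5,0,1],[0,0,0,0,1],[0,0,0,0,1],[0,0,0,0,1],[0,0,0,0,1]]]' 40
python3 go.py .4865 .073 .0315 -.098
```

```text
time: 6.37
position: [0.4862, 0.0734, 0.0315]
tool_rot: [0.152, 3.138, 0.001]
ft_force: [-2.4, 1.0, 3.9]
grip_width: 0.224
grip_force: 40.0
pos [0.4862 0.0734 0.0315] tilt z [ 2.e-04  6.e-04 -1.e+00] yaw -0.0966 turn 0.0014
before-turn delta [-0.3 -0.4  0. ] after-turn -0.3 -0.4 0.0
F [-2.4   1.04  3.93] grip 0.22369689399313242 39.99872085638344 t 6.3667
```

```bash
python3 -m crank '[[[-7,0,0,0,1],[-7,0,0,0,1],[-5,0,0,0,1],[-3,0,0,0,1],[-2,0,0,0,1],[-2,0,0,0,1],[0,0,0,0,1],[0,0,0,0,1],[0,0,0,0,1]]]' 40
python3 go.py .5116 .0705 .0315 -.098; python3 -c "
from bench import ctrl;print(ctrl.get_state()['torque'])"
```

```text
time: 7.12
position: [0.5107, 0.0707, 0.0315]
tool_rot: [-0.152, -3.135, -0.0]
ft_force: [-6.8, 1.1, 9.1]
grip_width: 0.227
grip_force: 40.0
pos [0.5107 0.0707 0.0315] tilt z [-3.1e-03  4.0e-04 -1.0e+00] yaw -0.0967 turn 0.0013
before-turn delta [-0.9 -0.2 -0. ] after-turn -0.9 -0.2 -0.0
F [-6.81  1.12  9.06] grip 0.22682554723666953 39.9975826498121 t 7.1167
[ 0.11718315  1.42888937 -0.03086257]
```

```bash
python3 -m crank '[[[0,0,-0.4,0,1],[0,0,-0.3,0,1],[0,0,0,0,1],[0,0,0,0,1],[0,0,0,0,1]]]' 40
python3 go.py .5116 .0705 .0315 -.098; python3 -c "
from bench import ctrl;print(ctrl.get_state()['torque'])"
```

```text
time: 7.53
position: [0.5117, 0.0706, 0.0316]
tool_rot: [-0.152, -3.137, 0.0]
ft_force: [-3.2, 1.1, -0.2]
grip_width: 0.229
grip_force: 40.0
pos [0.5117 0.0706 0.0316] tilt z [-5.e-04 -0.e+00 -1.e+00] yaw -0.0967 turn 0.0013
before-turn delta [ 0.1 -0.1  0.1] after-turn 0.1 -0.1 0.1
F [-3.2   1.08 -0.16] grip 0.22893225357742367 39.99740696512163 t 7.5333
[0.25681919 0.48945917 0.06895005]
```

```bash
python3 -m crank '[[[-2,0,0,0,1],[-4,0,0,0,1],[-4,0,0,0,1],[-4,0,0,0,1],[-4,0,0,0,1],[-4,0,0,0,1],[-4,0,0,0,1],[-2,0,0,0,1],[0,0,0,0,1],[0,0,0,0,1]]]' 40
python3 go.py .574 .0643 .0315 -.0967; python3 -c "
from bench import ctrl;print(ctrl.get_state()['torque'])"
```

```text
time: 8.37
position: [0.5401, 0.0675, 0.0318]
tool_rot: [0.152, 3.138, -0.0]
ft_force: [-0.8, -0.2, -3.2]
grip_width: 0.227
grip_force: 40.0
pos [0.5401 0.0675 0.0318] tilt z [ 4.e-04 -3.e-04 -1.e+00] yaw -0.097 turn -0.0003
before-turn delta [-34.    0.    0.4] after-turn -34.0 0.0 0.3
F [-0.77 -0.16 -3.18] grip 0.22694585663414849 39.99746270477772 t 8.3667
[0.10119351 0.21722505 0.01245705]
```

```bash
python3 -m crank '[[[-3,0,0.3,0,1],[-4,0,0,0,1],[-4,0,0,0,1],[-4,0,0,0,1],[-4,0,0,0,1],[-3,0,0,0,1],[-2,0,0,0,1],[0,0,0,0,1],[0,0,0,0,1],[0,0,0,0,1]]]' 40
python3 go.py .574 .0643 .0315 -.0967; python3 -c "
from bench import ctrl;print(ctrl.get_state()['torque'])"
```

```text
time: 9.2
position: [0.5639, 0.0655, 0.0316]
tool_rot: [0.152, 3.137, 0.0]
ft_force: [-0.3, -1.1, -2.3]
grip_width: 0.229
grip_force: 40.0
pos [0.5639 0.0655 0.0316] tilt z [ 5.e-04  0.e+00 -1.e+00] yaw -0.0968 turn -0.0001
before-turn delta [-10.1  -0.2   0.1] after-turn -10.1 -0.2 0.1
F [-0.3  -1.1  -2.31] grip 0.228860593636876 39.99740118160844 t 9.2
[-0.08908763  0.19318994 -0.03924257]
```

```bash
for i in 1; do python3 -m crank '[[[-2,0,0.1,0,1],[-2,0,0,0,1],[-2,0,0,0,1],[-2,0,0,0,1],[-1,0,0,0,1],[-1,0,0,0,1],[-1,0,0,0,1],[0,0,0,0,1],[0,0,0,0,1],[0,0,0,0,1]]]' 40; done
python3 go.py .574 .0643 .0315 -.0967; python3 -c "
from bench import ctrl;print(ctrl.get_state()['torque'])"
```

```text
time: 10.03
position: [0.575, 0.0645, 0.0316]
tool_rot: [0.152, 3.137, 0.0]
ft_force: [-1.2, 0.7, -0.0]
grip_width: 0.225
grip_force: 40.0
pos [0.575  0.0645 0.0316] tilt z [ 8.e-04  1.e-04 -1.e+00] yaw -0.0968 turn -0.0001
before-turn delta [ 1.  -0.3  0.1] after-turn 1.0 -0.3 0.1
F [-1.2   0.7  -0.04] grip 0.22486574589323685 39.997665183618665 t 10.0333
[-0.04146978  0.2895892  -0.01644199]
```

```bash
python3 -m crank '[[[-1,0,0,0,1],[-1,0,0,0,1],[-1,0,0,0,1],[-1,0,0,0,1],[0,0,0,0,1],[0,0,0,0,1],[0,0,0,0,1]]]' 40
python3 go.py .574 .0643 .0315 -.0967; python3 -m crank '[[[-1,0,0,0,1],[-1,0,0,0,1],[-1,0,0,0,1],[0,0,0,0,1],[0,0,0,0,1],[0,0,0,0,1]]]' 40
python3 go.py .574 .0643 .0315 -.0967;python3 -c "
from bench import ctrl;print(ctrl.get_state()['torque'])"
```

```text
time: 10.62
position: [0.5773, 0.0642, 0.0316]
tool_rot: [-0.152, -3.135, -0.0]
ft_force: [-6.5, -0.3, 5.4]
grip_width: 0.229
grip_force: 40.0
pos [0.5773 0.0642 0.0316] tilt z [-3.e-03  4.e-04 -1.e+00] yaw -0.0967 turn 0.0
before-turn delta [ 3.3 -0.3  0.1] after-turn 3.3 -0.3 0.1
F [-6.52 -0.35  5.38] grip 0.22912152651620002 39.997745314612985 t 10.6167
time: 11.12
position: [0.579, 0.0641, 0.0315]
tool_rot: [-0.151, -3.132, -0.001]
ft_force: [-10.6, 0.1, 7.9]
grip_width: 0.225
grip_force: 40.0
pos [0.579  0.0641 0.0315] tilt z [-5.7e-03  6.0e-04 -1.0e+00] yaw -0.0965 turn 0.0002
before-turn delta [ 5.  -0.3  0. ] after-turn 5.0 -0.3 0.0
F [-10.57   0.07   7.86] grip 0.2247758451095675 39.99776576645672 t 11.1167
[-0.01043659  2.15294843 -0.06755015]
```

```bash
python3 -m crank '[[[0,0,-0.3,0,1],[0,0,-0.3,0,1],[0,0,0,0,1],[0,0,0,0,1],[0,0,0,0,1]]]' 40
python3 go.py .583 .0634 .0315 -.0967; python3 -m crank '[[[-1,0,0,0,1],[-1,0,-0.1,0,1],[-1,0,-0.1,0,1],[0,0,-0.1,0,1],[0,0,0,0,1],[0,0,0,0,1],[0,0,0,0,1]]]' 40
python3 go.py .583 .0634 .0315 -.0967;python3 -c "
from bench import ctrl;print(ctrl.get_state()['torque'])"
```

```text
time: 11.53
position: [0.5793, 0.0641, 0.0316]
tool_rot: [-0.151, -3.133, -0.0]
ft_force: [-8.0, 0.0, 3.6]
grip_width: 0.223
grip_force: 40.0
pos [0.5793 0.0641 0.0316] tilt z [-5.1e-03  4.0e-04 -1.0e+00] yaw -0.0965 turn 0.0002
before-turn delta [-3.8 -0.3  0. ] after-turn -3.8 -0.3 0.1
F [-7.97  0.02  3.61] grip 0.2232023928239673 39.99770944006741 t 11.5333
time: 12.12
position: [0.5812, 0.0639, 0.0315]
tool_rot: [-0.151, -3.131, -0.0]
ft_force: [-12.1, 0.2, 5.0]
grip_width: 0.229
grip_force: 40.0
pos [0.5812 0.0639 0.0315] tilt z [-7.3e-03  4.0e-04 -1.0e+00] yaw -0.0964 turn 0.0003
before-turn delta [-1.9 -0.3  0. ] after-turn -1.9 -0.3 0.0
F [-12.14   0.23   4.96] grip 0.22859837013528087 39.99768518842757 t 12.1167
[-0.02029694  2.13718799  0.00460578]
```

```bash
python3 -m crank '[[[0,0,-0.2,0,1],[0,0,-0.2,0,1],[0,0,-0.1,0,1],[0,0,0,0,1],[0,0,0,0,1],[0,0,0,0,1]]]' 40
python3 go.py .583 .0634 .0315 -.0967
python3 - <<'E'
from bench import ctrl,get_image
import cv2,numpy as np
a=get_image("scene")["pixels"][:,:,::-1];f=[ctrl.get_state()['ft_force']]
for i in range(8):get_image("side");f.append(ctrl.get_state()['ft_force'])
b=get_image("side")["pixels"][:,:,::-1]
print(np.mean(f,0),np.std(f,0))
z=lambda i,x,y,w,h,k:cv2.resize(i[y:y+h,x:x+w],None,fx=k,fy=k,interpolation=cv2.INTER_CUBIC)
cv2.imwrite("pics/scene4.png",a);cv2.imwrite("pics/c4.png",np.hstack([z(a,260,175,120,125,4),z(b,260,120,80,125,4)]))
E
```

```text
time: 12.62
position: [0.5812, 0.0638, 0.0316]
tool_rot: [-0.151, -3.131, 0.0]
ft_force: [-8.2, 1.1, 2.0]
grip_width: 0.228
grip_force: 40.0
pos [0.5812 0.0638 0.0316] tilt z [-7.2e-03  2.0e-04 -1.0e+00] yaw -0.0965 turn 0.0002
before-turn delta [-1.8 -0.3  0.1] after-turn -1.8 -0.3 0.1
F [-8.19  1.08  1.99] grip 0.22793018695536243 39.99768286943436 t 12.6167
[-9.27878637  0.58223329  2.01065247] [0.4222301  0.42914242 0.26372017]
```

View pics/c4.png

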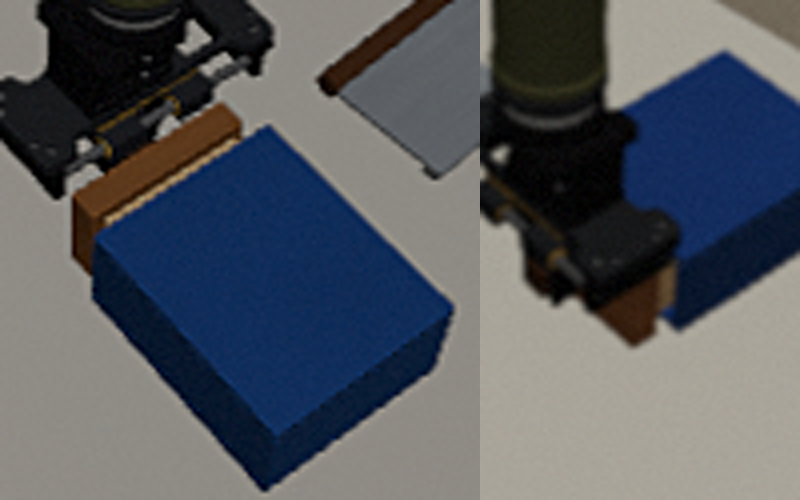

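The front is flush and parallel on the drawer face, with a strip of drawer visible between it and the chest. Average push is about 9.3 N, so I'll trim it up slightly and keep the counter load low.

```bash
python3 -m crank '[[[-0.5,0,-0.1,0,1],[-0.5,0,-0.1,0,1],[-0.4,0,0,0,1],[0,0,-0.1,0,1],[0,0,0,0,1],[0,0,0,0,1],[0,0,0,0,1],[0,0,0,0,1]]]' 40
python3 go.py .583 .0634 .0315 -.0967
python3 - <<'E'
from bench import ctrl,get_image
import numpy as np
f=[]
for i in range(12):get_image("side");f.append(ctrl.get_state()['ft_force'])
print(np.mean(f,0),np.std(f,0))
E
```

```text
time: 13.78
position: [0.5821, 0.0638, 0.0316]
tool_rot: [-0.151, -3.13, 0.0]
ft_force: [-9.6, -0.3, 1.7]
grip_width: 0.228
grip_force: 40.0
pos [0.5821 0.0638 0.0316] tilt z [-8.3e-03  2.0e-04 -1.0e+00] yaw -0.0964 turn 0.0003
before-turn delta [-0.9 -0.3  0.1] after-turn -0.9 -0.3 0.1
F [-9.6  -0.33  1.72] grip 0.22772859229398018 39.998004203662276 t 13.7833
[-9.9352022   0.30374875  1.55030514] [0.42006241 0.43885845 0.42762003]
```

```bash
python3 -m crank '[[[-0.5,0,-0.1,0,1],[-0.5,0,-0.1,0,1],[0,0,0,0,1],[0,0,0,0,1],[0,0,0,0,1],[0,0,0,0,1],[0,0,0,0,1],[0,0,0,0,1]]]' 40
python3 go.py .583 .0634 .0315 -.0967
python3 - <<'E'
from bench import ctrl,get_image
import numpy as np
f=[]
for i in range(12):get_image("side");f.append(ctrl.get_state()['ft_force'])
print(np.mean(f,0),np.std(f,0),ctrl.get_state()['position'])
E
```

```text
time: 15.05
position: [0.5827, 0.0637, 0.0316]
tool_rot: [-0.151, -3.129, 0.0]
ft_force: [-10.5, 0.2, 0.6]
grip_width: 0.228
grip_force: 40.0
pos [0.5827 0.0637 0.0316] tilt z [-9.1e-03  2.0e-04 -1.0e+00] yaw -0.0963 turn 0.0004
before-turn delta [-0.4 -0.3  0.1] after-turn -0.4 -0.3 0.1
F [-10.47   0.19   0.62] grip 0.22813232202908332 39.998208694159985 t 15.05
[-10.90709072   0.27940126   1.47984248] [0.5275068  0.57653742 0.23501653] [0.582641   0.06371955 0.03162108]
```

```bash
python3 -c "
from bench import job;print(job.close_job())"
```

```text
the job is handed in; nothing more can be done
None
```

I handed the job in with the olive-wood front still gripped by its pull, standing centred and square against the drawer face. The drawer is pushed shut onto the cushion with about 10 N on the front (10.9 N at the wrist, less my estimate of counter friction). The whole job took about 16 s of robot time, and the jar, scraper and roller were not touched.

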